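Isolate and bleed the bench air manifold

ROBOT

A 6-joint arm with a two-finger parallel gripper is mounted at the origin on the work surface. World frame = base frame: x ahead of the robot, y to its left, z up, the work surface at z = 0. Lengths are in m, angles in rad, forces in N, time in s.
With the tool pointing down it reaches from about 0.35 to 0.975 m from the base axis. Payload 4.9 kg.
Tool frame: the origin (TCP) lies on the mounting face of the last link; the fingertips stand 173 mm ahead of it and the grasp point (between the pads) lies 155 mm ahead of it; z points along the fingers, y is the line along which they close (so a half turn about z gives the same grasp; the last joint's range is limited). The gripper opens to 85 mm and grips with 20 to 120 N. Pads are 22 mm wide; open, the fingers measure 114 mm over their backs; the gripper's body (76 mm by 85 mm) begins 54 mm behind the grasp point. The pads swing forward as they close: fully open they stand 13 mm farther back than shut.
Start: joints at [-1.434, 0.053, 1.613, -0, 1.476, -0.119], TCP at [0.158, -0.605, 0.405] pointing down, gripper open.
Joint ranges: [-3.01, 3.01], [-1.01, 2.22], [0.06, 2.58], [-1.02, 4.17], [0.09, 2.62], [-3.14, 3.14]. Speed limits (rad/s): [2.57, 2.57, 3.14, 3.14, 3.14, 3.14].

INTERFACE

Orientations are given as a rotation vector (axis times angle).
In Python, from station import monitor, eyes, finish_job gives the robot as it stands. The module is installed in compiled form; this text tells all that it offers.
- The arm moves only by the tool step_arm, never from a script. Its argument "commands" is a list of rows, each a list of 3 entries, a list of its own where there are three numbers: the opening in per cent of the stroke, from 0 (shut) to 100 (fully open), then the shift along the tool's x, y, z in mm, then the turn about the tool's z in degrees. In form: [[hand, [x, y, z], yaw], ...]. A call has 1 to 12 rows; each row is the pose to reach, as a shift and turn from the pose commanded when the call began, along the tool's axes at that moment; what a row does not reach only later rows make up. A row lasts 1/8 s, in which the tool goes at most 62.5 mm and 10.7 degrees, less where a joint would pass 70% of its speed; a pose out of reach is approached as far as the arm can. A call with a gripper value outside its range is refused whole. The fingers move at their own pace and stop on an object; "squeeze" is the grip in N (left out, the last holds). Time passes only in rows, so rows that repeat a pose let the fingers close. It gives the time, the measured TCP pose, the force, the opening and the grip force at its end, in the units of the state.
- monitor.get_obs(): the state, without advancing time (a new reading comes with each control period).
- eyes.get_image(name): name is "scene" or "top"; returns the picture (480x640x3 uint8, red, green, blue); there is no depth.
- eyes.camera_info(name): a dict with "camera_matrix" (3x3 intrinsics, pixels), "extrinsics" (4x4, takes a point from camera to world coordinates). Camera axes: x right, y down, z forward; pixel columns grow to the right and rows downward; lengths in m; the calibration is good to about 2 mm. A picture is of the moment at which its call begins. camera_info takes no time and is no camera call.
- finish_job(): hands the job in; it is judged then, once.
The state is a dict: "t": time; "q": joint angles; "dq": joint speeds; "effort": joint torques, N m; "tool_pos": TCP position; "tool_rot": TCP orientation; "contact_force": force on the tool from outside, world axes, zero at the start; "wrist_torque": the same for the moment, N m; "opening": finger opening in m; "grip_force": force on a finger pad.
Only numpy, scipy, OpenCV 4.12 (cv2) and the standard library are available. Lean on these libraries where they do the work, as an engineer would, in place of code of your own. Each camera call takes 0.05 s, during which the arm holds its last target. There are 200 camera calls.

TASK

The compressed-air manifold on the bench must be isolated and bled before service. With a fingertip, push round the lever of the supply valve (the valve with the long rigid pipe) until it stands square across its pipe, fully shut; only then push round the lever of the vent valve (the one with the short tapered silencer) until it lies in line with the silencer, fully open. Leave the third lever, over the quick coupling, and the loose things as they are; push the levers from the side and do not grip them.

Things in the scene. Friction and masses are not known exactly. Their poses are not given: they have to be found in the camera images.
- manifold: Air manifold screwed to the bench: aluminium bar 40 x 360 mm, top at z = 0.050, a 50 mm gauge at its +y end (up to 0.09 m high). Origin: under the bar's middle, on the bench; x = the way the three ports point (roughly away from the robot), y along the bar. Three alike plated ball valves stand 120 mm apart on its +x side, lever pivots 68 mm from the origin's y axis; their order changes from run to run.
- supply_valve: The supply valve: the one with a rigid aluminium pipe, 20 mm thick, running 190 mm out along x, 30 mm above the bench, then down into a rubber grommet. Origin: on the bench, straight below the vertical pivot of its lever; x = along its port and pipe, z up. Valve and fitting stay below z = 0.047, but for the 21 mm thick stem on the pivot.
- vent_valve: The vent valve: the one with the short ribbed bronze silencer (21 mm thick, tapered end, ending 69 mm from the pivot). Origin and axes as for the supply valve.
- tool_valve: The third valve, with a steel quick coupling (29 mm thick, straight, open socket, ending 79 mm from the pivot). Origin and axes as for the supply valve. To be left alone.
- supply_lever (a joint): Angle of the supply lever, rad: 0 = in line with its pipe (open; lever points along the valve's +x), growing clockwise seen from above to 1.571 = square across (shut; lever points along the valve's -y). Hard stop at both ends. Starts fully or partly open (0 to 0.5). Pushed at the sleeve it yields to about 4 N of steady friction, stays where it is left, and can be pushed from either side.
- vent_lever (a joint): Angle of the vent lever, same lever and same meaning: 0 = in line with the silencer (open), 1.571 = across (shut). Starts shut or nearly so (1.45 to 1.571).
- tool_lever (a joint): Angle of the third lever, same lever and meaning. Starts fully or partly open (0 to 0.5). To be left alone.
- supply_grip (a point): A point on the supply lever's black plastic sleeve, 78 mm from the pivot, z = 0.069; moves with the lever, x axis outward along it. Each lever is a steel strip with a sleeve 14 mm wide reaching from 39 to 105 mm from the pivot, underside at z = 0.063, top at z = 0.075 (the pivot nut stands to 0.076).
- vent_grip (a point): The same point on the vent lever. (In the rules, ..._lever_c0 and ..._lever_c1 are the two long halves of a lever's sleeve, left and right of its centre line.)
- tool_grip (a point): The same point on the third lever.
- spare_coupling: Bystander: loose steel quick coupling standing on end, 29 mm thick, 55 mm tall, beyond the levers. Origin: centre of its underside.
- case_a: Bystander: small dark-blue plastic case lying beyond the levers, 42 x 60 x 22 mm. Origin: centre of its underside.
- case_b: Bystander: a second such case, off the manifold's gauge end (+y).
- pen_cup: Bystander: pale cup 72 mm wide and 95 mm tall with pens standing to about 145 mm, off the manifold's other end (-y). Origin: centre of its underside.

How it is judged:
On the way, in this order (a step that is already met when the one before it is completed fails the run):
1. the supply lever is pushed fully shut while the vent is still shut (value of joint supply_lever above 1.45 rad and value of joint vent_lever above 1.2 rad), for 0.2 s.
2. then the vent lever is pushed fully open (value of joint vent_lever below 0.12 rad and value of joint supply_lever above 1.45 rad), for 0.2 s.
At the end, for the whole second after the job is handed in: The supply lever is within 7 degrees (0.12 rad) of square across its pipe, the vent lever within 7 degrees of in line with its silencer, both at rest; the third lever's sleeve is within 12 mm of where it was, and the loose things stand within 20 mm of where they were (all of step 2 and distance of tool_grip from where it was at the start of the episode below 0.012 m and velocity of joint supply_lever between -0.05 and 0.05 rad/s and velocity of joint vent_lever between -0.05 and 0.05 rad/s and distance of each of spare_coupling, case_a, case_b, pen_cup from where it was at the start of the episode below 0.02 m and angle between each of spare_coupling, pen_cup's own z axis and vertical below 0.2 rad); the robot touches nothing.
It fails at once if the vent is opened (more than 20 degrees from shut) before the supply is fully shut (value of joint vent_lever below 1.2 rad and value of joint supply_lever below 1.4 rad).
It fails at once if the third lever is moved (distance of tool_grip from where it was at the start of the episode above 0.015 m).
It fails at once if the supply lever is gripped or pressed on from above: both halves of its sleeve are loaded at once (contact force between the fingers and supply_lever_c0 above 2.5 N and contact force between the fingers and supply_lever_c1 above 2.5 N).
It fails at once if the vent lever is gripped or pressed on from above: both halves of its sleeve are loaded at once (contact force between the fingers and vent_lever_c0 above 2.5 N and contact force between the fingers and vent_lever_c1 above 2.5 N).
It fails at once if a loose thing is pushed, lifted or carried away (distance of any of spare_coupling, case_a, case_b, pen_cup from where it was at the start of the episode above 0.025 m).
It also fails if it takes over 61 s, if anything falls off the work surface, if the arm or the gripper's body presses on something with over 40 N, if the wrist force passes 120 N, or if a joint passes its speed limit or range.

## Working session

There is one attempt and no reset: what is moved stays moved. The work goes in short steps, Python scripts to look and compute and a tool call to move; the robot and the scene stay as the last step left them, time stands still between calls to the robot, and variables do not carry over. Pictures are saved under pics/ and viewed, at most 10 in all, crops included, and the job is handed in when it is done.

Besides the shell and the picture viewer there is one more tool, called by a JSON object that holds its "name" and its "arguments", one argument or row to a line. step_arm: Moves the arm, as the interface text tells. Its arguments: {"type":"object","properties":{"commands":{"type":"array"},"squeeze":{"type":"number"}},"required":["commands"]}

```bash
mkdir -p pics; python3 - <<'E'
from station import monitor, eyes
import cv2
o=monitor.get_obs(); print(o['t'],o['tool_pos'],o['tool_rot'],o['opening'])
for n in("scene","top"):
    cv2.imwrite(f"pics/{n}0.png",eyes.get_image(n)[:,:,::-1]); c=eyes.camera_info(n); print(n,c["camera_matrix"],c["extrinsics"])
E
```

```text
0.0 [ 0.15809119 -0.60440115  0.40344323] [-3.11386121e+00 -4.00420756e-01  1.97143485e-05] 0.08569589377089822
scene [[455.64179621   0.         323.96884505]
 [  0.         455.64179621 237.69553063]
 [  0.           0.           1.        ]] [[-0.19617461  0.64658191 -0.73718882  1.34804633]
 [ 0.98040518  0.11559414 -0.15951073  0.20850818]
 [-0.01792205 -0.7540357  -0.65658889  0.7337253 ]
 [ 0.          0.          0.          1.        ]]
top [[567.02881111   0.         322.6856153 ]
 [  0.         567.02881111 240.40405514]
 [  0.           0.           1.        ]] [[ 2.69570168e-02 -9.90493875e-01  1.34889592e-01  4.29908623e-01]
 [-9.99629332e-01 -2.72246223e-02 -1.39350196e-04  4.24704412e-02]
 [ 3.81034372e-03 -1.34835837e-01 -9.90860625e-01  1.23171463e+00]
 [ 0.00000000e+00  0.00000000e+00  0.00000000e+00  1.00000000e+00]]
```

View pics/scene0.png

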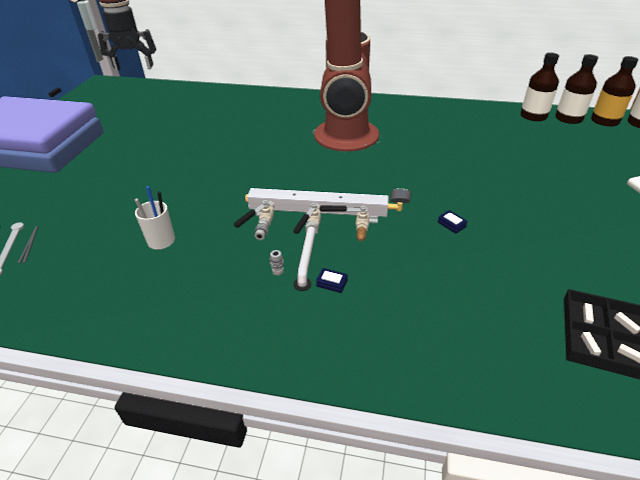

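View pics/top0.png

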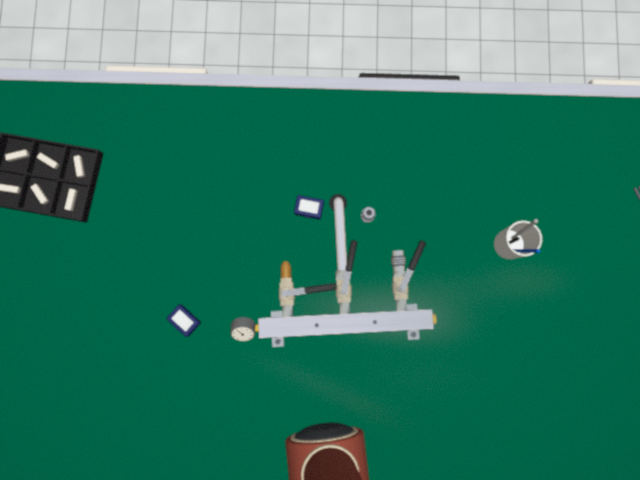

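The top view (image up = +x, left = +y) shows the silencer (286,270) on the +y valve, the pipe (340,230) in the middle and the coupling (398,260) at -y. The sleeves lie near (320,288), (351,256) and (417,255). So supply is the middle valve, and the vent lever points at it.

```bash
cat > h.py <<'E'
import numpy as np, cv2
from station import monitor, eyes
def ray(n,uv):
    c=eyes.camera_info(n);K=np.array(c["camera_matrix"]);E=np.array(c["extrinsics"])
    d=E[:3,:3]@np.linalg.solve(K,[uv[0],uv[1],1.]);return E[:3,3],d/np.linalg.norm(d)
def plane(n,uv,z):
    o,d=ray(n,uv);return o+d*(z-o[2])/d[2]
def tri(uv1,uv2):
    o1,d1=ray("top",uv1);o2,d2=ray("scene",uv2)
    s=np.linalg.lstsq(np.c_[d1,-d2],o2-o1,rcond=None)[0]
    a,b=o1+s[0]*d1,o2+s[1]*d2;return (a+b)/2,np.linalg.norm(a-b)
def sleeves(n,img,box):
    x0,y0,x1,y1=box;m=(img.max(2)<60).astype(np.uint8);mm=np.zeros_like(m);mm[y0:y1,x0:x1]=m[y0:y1,x0:x1]
    r=[]
    for c in cv2.findContours(mm,cv2.RETR_EXTERNAL,cv2.CHAIN_APPROX_NONE)[0]:
        if cv2.contourArea(c)<40: continue
        k=np.zeros_like(m);cv2.drawContours(k,[c],-1,1,-1);p=np.argwhere(k)[:,::-1].astype(float)
        cen=p.mean(0);d=np.linalg.svd(p-cen,full_matrices=False)[2][0];t=(p-cen)@d
        r.append((cen,cen+d*t.min(),cen+d*t.max(),len(p)))
    return r
E
python3 - <<'E'
from h import *
np.set_printoptions(precision=4,suppress=True)
T=sleeves("top",cv2.imread("pics/top0.png"),(295,235,430,300))
S=sleeves("scene",cv2.imread("pics/scene0.png"),(230,200,350,236))
for n,L in(("top",T),("scene",S)):
    for c,a,b,k in L: print(n,c,a,b,k,"->",*[plane(n,p,.072) for p in(c,a,b)])
T.sort(key=lambda s:s[0][0]);S.sort(key=lambda s:-s[0][0])
for s,t in zip(S,T): print(tri(t[0],s[0]))
img=cv2.imread("pics/top0.png")[190:350,230:450]
cv2.imwrite("pics/crop0.png",cv2.resize(img,None,fx=3.5,fy=3.5,interpolation=cv2.INTER_CUBIC))
E
```

```text
scene [300.776 223.624] [306.6874 214.7908] [294.8085 232.541 ] 125 -> [ 0.5662 -0.0144  0.072 ] [ 0.5319 -0.0083  0.072 ] [ 0.5993 -0.0202  0.072 ]
scene [244.0795 218.351 ] [253.792  210.7347] [234.6094 225.7772] 151 -> [ 0.5705 -0.1496  0.072 ] [ 0.5386 -0.1362  0.072 ] [ 0.6004 -0.1622  0.072 ]
scene [332.6953 208.    ] [320. 208.] [345. 208.] 128 -> [0.4955 0.0471 0.072 ] [0.5007 0.0172 0.072 ] [0.4904 0.076  0.072 ]
```

View pics/crop0.png

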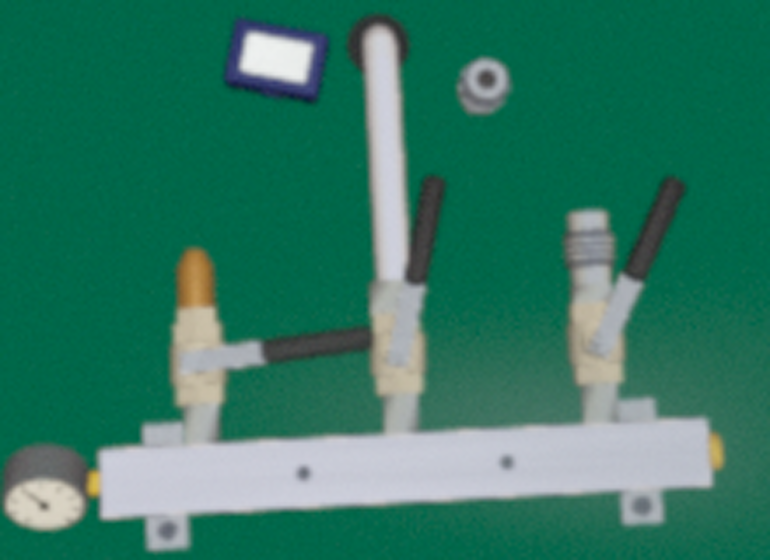

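The crop shows the sleeves clearly. The vent lever runs from its pivot (185,360) to its tip (370,340), and the supply lever from (400,350) to (432,180). The top mask threshold was too dark, so I'll raise it.

```bash
sed -i 's/img.max(2)<60/img.max(2)<(60 if n=="scene" else 85)/' h.py
python3 - <<'E'
from h import *
np.set_printoptions(precision=4,suppress=True)
T=sleeves("top",cv2.imread("pics/top0.png"),(300,235,430,300))
S=sleeves("scene",cv2.imread("pics/scene0.png"),(230,200,350,236))
T.sort(key=lambda s:s[0][0]);S.sort(key=lambda s:-s[0][0])
I=lambda c:(c[0]/3.5+230,c[1]/3.5+190)
base={0:(185,360),1:(400,352),2:(598,348)}
e=plane("top",I((105,480)),.05)-plane("top",I((705,450)),.05)
print("bar yaw",np.arctan2(-e[0],e[1]),"len",np.linalg.norm(e))
for i,t in enumerate(T):
    P=[plane("top",p,.074) for p in t[:3]]; pv=plane("top",I(base[i]),.074)
    d=P[2]-P[1];d/=np.linalg.norm(d);d*=np.sign(d@(P[0]-pv))
    print(t[3],"cen",P[0],"len",np.linalg.norm(P[2]-P[1]),"ang",np.arctan2(d[1],d[0]),"pivot by sleeve",(P[0]-.072*d)[:2],"by eye",pv[:2])
for s,t in zip(S,T): print("tri",tri(t[0],s[0]))
for c in((380,45),(275,60),(485,80)): print(c, plane("top",I(c),.03))
E
```

```text
bar yaw 0.0763457697239376 len 0.35420371678058776
224 cen [0.4895 0.0444 0.074 ] len 0.061922404723728675 ang -1.410455114697781 pivot by sleeve [0.478  0.1155] by eye [0.4776 0.1204]
216 cen [ 0.56  -0.017  0.074] len 0.06393439526211299 ang -0.14879819644674164 pivot by sleeve [ 0.4888 -0.0064] by eye [ 0.4857 -0.0044]
239 cen [ 0.5634 -0.1515  0.074 ] len 0.06449532094612609 ang -0.4098988014220804 pivot by sleeve [ 0.4974 -0.1228] by eye [ 0.4911 -0.1196]
tri (array([0.4897, 0.0452, 0.0674]), np.float64(0.0015288217448896535))
tri (array([ 0.5606, -0.0167,  0.0672]), np.float64(0.0014138684793467875))
tri (array([ 0.5642, -0.1526,  0.0667]), np.float64(0.0002501809599930344))
(380, 45) [0.6762 0.0102 0.03  ]
(275, 60) [0.665  0.0747 0.03  ]
(485, 80) [ 0.6561 -0.0549  0.03  ]
```

```bash
cat >> h.py <<'E'
from scipy.spatial.transform import Rotation as R
PV=dict(s=np.array([.487,-.005]),v=np.array([.4785,.117]))
def shift(p,yaw=None):
    """tool-axis shift mm to world TCP p; turn (deg) to bring tool x to world yaw (deg)"""
    o=monitor.get_obs();M=R.from_rotvec(o["tool_rot"]).as_matrix()
    s=(M.T@(np.array(p)-o["tool_pos"])*1e3).round(1).tolist()
    return s,None if yaw is None else round(float(np.degrees(np.arctan2(M[1,0],M[0,0]))-yaw),1)
def side(v,a,r,off):
    """point r mm along lever at world angle a, off mm to its left (ccw) side"""
    d=np.array([np.cos(a),np.sin(a)]);return PV[v]+(r*d+off*np.array([-d[1],d[0]]))/1e3
E
python3 -c "
from h import *
print(side('s',-.149,74,34),shift([*side('s',-.149,74,34),.30],4))"
```

```text
[0.56522736 0.01763803] ([551.3, -498.6, 104.6], 10.7)
```

{"name": "step_arm", "arguments": {
  "commands": [
    [0,[551,-499,60],10.7],
    [0,[551,-499,60],10.7],
    [0,[551,-499,60],10.7],
    [0,[551,-499,60],10.7],
    [0,[551,-499,60],10.7],
    [0,[551,-499,60],10.7],
    [0,[551,-499,60],10.7],
    [0,[551,-499,60],10.7],
    [0,[551,-499,60],10.7],
    [0,[551,-499,60],10.7],
    [0,[551,-499,60],10.7],
    [0,[551,-499,60],10.7]
  ]
}}

```text
t: 1.6
tool_pos: [0.5656, 0.0197, 0.3441]
tool_rot: [3.139, 0.11, -0.001]
contact_force: [0.7, -0.6, -0.8]
opening: 0.0001
grip_force: 0.0
```

{"name": "step_arm", "arguments": {
  "commands": [
    [0,[0,0,0],0],
    [0,[0,0,0],0],
    [0,[0,0,0],0],
    [0,[0,0,0],0]
  ]
}}

```text
t: 2.1
tool_pos: [0.5646, 0.0165, 0.3449]
tool_rot: [3.14, 0.106, 0.001]
contact_force: [-0.4, 0.0, 0.4]
opening: 0.0001
grip_force: 0.0
```

```bash
python3 -c "
from h import *
o=monitor.get_obs();print(o['t'],o['tool_pos'],o['opening'],o['contact_force'],shift([*side('s',-.149,74,34),.25],4))"
```

```text
2.1 [0.56457969 0.01647485 0.34490725] 9.924394508172646e-05 [-0.35751575  0.02393081  0.37931981] ([0.7, -1.1, 94.9], -0.1)
```

{"name": "step_arm", "arguments": {
  "commands": [
    [0,[1,-1,45],0],
    [0,[1,-1,90],0],
    [0,[1,-1,90],0],
    [0,[1,-1,90],0]
  ]
}}

```text
t: 2.6
tool_pos: [0.5665, 0.0181, 0.2565]
tool_rot: [3.139, 0.107, 0.004]
contact_force: [0.4, 0.2, 0.2]
opening: -0.0003
grip_force: 0.0
```

```bash
python3 - <<'E'
from h import *
print(monitor.get_obs()['tool_pos'])
a=eyes.get_image("scene")[:,:,::-1][130:310,210:430];b=eyes.get_image("top")[:,:,::-1][180:360,230:450]
cv2.imwrite("pics/c1.png",np.hstack([cv2.resize(i,(400,327),interpolation=cv2.INTER_CUBIC) for i in(a,b)]))
E
```

```text
[0.56646568 0.01812012 0.2565409 ]
```

View pics/c1.png

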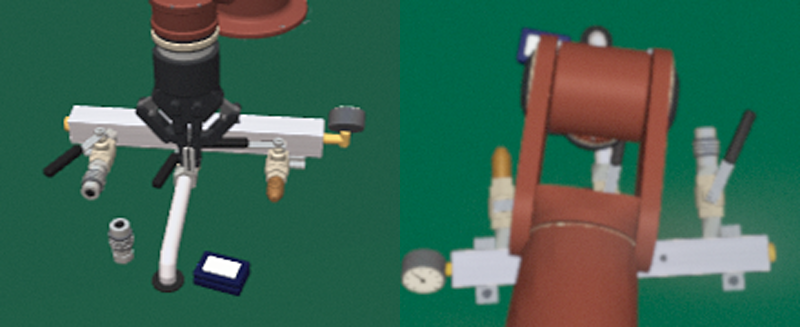

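The left half shows the closed fingers ending near crop (187,165), beside the black supply sleeve (165,170) and above the valve. In the right half the arm hides the supply lever. I'll check the tip height against the projection.

```bash
python3 - <<'E'
from h import *
c=eyes.camera_info("scene");E=np.linalg.inv(c["extrinsics"])
for z in(.0705,.0835,.0965):
    q=c["camera_matrix"]@(E@[.5665,.018,z,1])[:3];q=q[:2]/q[2];print(z,q,(q-[210,130])/.55)
cv2.imwrite("pics/c2.png",cv2.resize(eyes.get_image("scene")[:,:,::-1][190:250,270:350],(800,600),interpolation=cv2.INTER_CUBIC))
E
```

```text
0.0705 [314.53711698 225.77549165] [190.06748541 174.13725754]
0.0835 [314.35649718 221.35526149] [189.73908578 166.10047543]
0.0965 [314.17286897 216.86140767] [189.4052163  157.92983212]
```

View pics/c2.png

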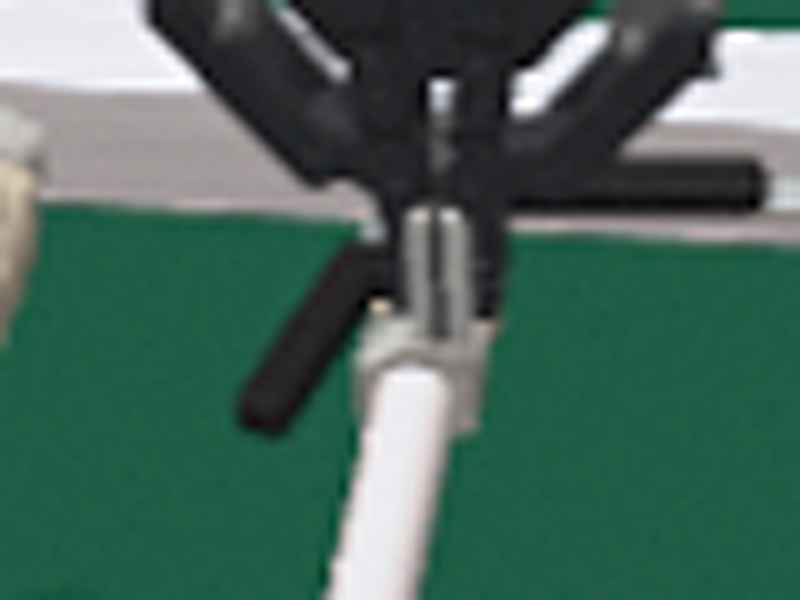

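The finger tip is at about image row 223, which matches a tip 173 mm below the TCP. The fingers are about 26 mm across and sit on the +y side of the supply sleeve, clear of it. Next I'll work out the descent and the arc.

```bash
python3 - <<'E'
from h import *
o=monitor.get_obs();print(o['t'],o['tool_pos'])
for a,off in((-.149,34),(-.149,22),(-.3,21),(-.45,21),(-.6,21),(-.75,21),(-.9,21),(-1.05,21),(-1.2,20),(-1.3,19),(-1.4,19),(-1.46,18),(-1.5,18),(-1.5,15)):
    print(a,off,shift([*side('s',a,74,off),.229],4))
E
```

```text
2.75 [0.56692351 0.01836321 0.25754311]
-0.149 34 ([-1.9, 0.6, 28.5], -0.1)
-0.149 22 ([-4.5, 12.3, 28.5], -0.1)
-0.3 21 ([-4.9, 24.9, 28.5], -0.1)
-0.45 21 ([-6.8, 36.2, 28.5], -0.1)
-0.6 21 ([-10.4, 47.2, 28.5], -0.1)
-0.75 21 ([-15.6, 57.5, 28.5], -0.1)
-0.9 21 ([-22.3, 66.9, 28.5], -0.1)
-1.05 21 ([-30.3, 75.2, 28.5], -0.1)
-1.2 20 ([-40.4, 82.5, 28.4], -0.1)
-1.3 19 ([-48.0, 86.5, 28.4], -0.1)
-1.4 19 ([-55.0, 89.5, 28.4], -0.1)
-1.46 18 ([-60.4, 91.0, 28.3], -0.1)
-1.5 18 ([-63.3, 91.8, 28.3], -0.1)
-1.5 15 ([-66.3, 91.8, 28.3], -0.1)
```

{"name": "step_arm", "arguments": {
  "commands": [
    [0,[-2,1,15],0],
    [0,[-2,1,28],0],
    [0,[-2,1,28],0],
    [0,[-4,12,28],0],
    [0,[-5,18,28],0],
    [0,[-5,25,28],0],
    [0,[-7,36,28],0],
    [0,[-10,47,28],0],
    [0,[-10,47,28],0]
  ]
}}

```text
t: 3.88
tool_pos: [0.5592, -0.0296, 0.227]
tool_rot: [3.14, 0.107, 0.001]
contact_force: [0.1, 1.1, 0.4]
opening: -0.0001
grip_force: 0.4
```

```bash
python3 - <<'E'
from h import *
o=monitor.get_obs();print(o['t'],o['tool_pos'],o['contact_force'])
cv2.imwrite("pics/c3.png",cv2.resize(eyes.get_image("scene")[:,:,::-1][180:270,240:360],(800,600),interpolation=cv2.INTER_CUBIC))
for a,off in((-.6,21),(-.9,21),(-1.2,20),(-1.4,19),(-1.5,18),(-1.5,15)):
    print(a,off,shift([*side('s',a,74,off),.229],4))
E
```

```text
3.875 [ 0.5591573  -0.02958645  0.22701139] [0.05195792 1.1343795  0.41411608]
-0.6 21 ([0.7, -0.0, -1.9], -0.1)
-0.9 21 ([-11.2, 19.7, -1.9], -0.1)
-1.2 20 ([-29.3, 35.3, -1.9], -0.1)
-1.4 19 ([-44.0, 42.3, -1.9], -0.1)
-1.5 18 ([-52.3, 44.6, -1.9], -0.1)
-1.5 15 ([-55.3, 44.6, -1.9], -0.1)
```

View pics/c3.png

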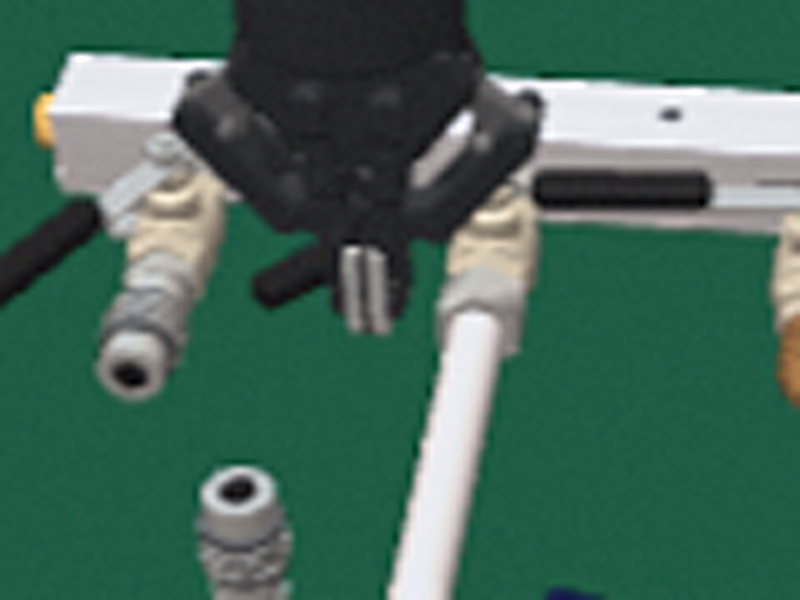

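The supply lever is turning as planned, with its sleeve at crop (290,275) on the -y side of the finger. The vent and tool levers haven't moved. I'll continue the arc.

{"name": "step_arm", "arguments": {
  "commands": [
    [0,[-5,10,0],0],
    [0,[-11,20,0],0],
    [0,[-20,28,0],0],
    [0,[-29,33,0],0],
    [0,[-37,37,0],0],
    [0,[-44,39,0],0],
    [0,[-48,40,0],0],
    [0,[-52,40,0],0],
    [0,[-52,40,0],0]
  ]
}}

```text
t: 5.05
tool_pos: [0.5113, -0.0726, 0.2276]
tool_rot: [3.139, 0.108, 0.012]
contact_force: [10.5, 3.9, -5.5]
opening: 0.0004
grip_force: 5.3
```

{"name": "step_arm", "arguments": {
  "commands": [
    [0,[-2,0,0],0],
    [0,[-2,0,0],0],
    [0,[-4,0,0],0],
    [0,[-4,0,0],0]
  ]
}}

```text
t: 5.55
tool_pos: [0.5093, -0.0727, 0.2279]
tool_rot: [3.139, 0.107, 0.029]
contact_force: [24.9, 3.6, -16.8]
opening: 0.0001
grip_force: 12.6
```

The reaction is rising against a firm stop. I'll back off and look.

{"name": "step_arm", "arguments": {
  "commands": [
    [0,[10,0,0],0],
    [0,[35,0,0],0],
    [0,[35,0,-60],0],
    [0,[35,0,-120],0],
    [0,[60,-120,-120],0],
    [0,[90,-200,-120],0],
    [0,[90,-200,-120],0],
    [0,[90,-200,-120],0]
  ]
}}

```text
t: 6.55
tool_pos: [0.582, 0.1354, 0.3465]
tool_rot: [3.138, 0.114, -0.002]
contact_force: [0.8, -0.1, 0.4]
opening: 0.0001
grip_force: 0.0
```

```bash
python3 - <<'E'
from h import *
o=monitor.get_obs();print(o['t'],o['tool_pos'],o['contact_force'])
b=eyes.get_image("top")[:,:,::-1];a=eyes.get_image("scene")[:,:,::-1]
cv2.imwrite("pics/t4.png",b);cv2.imwrite("pics/s4.png",a)
cv2.imwrite("pics/c4.png",np.hstack([cv2.resize(i,(400,327),interpolation=cv2.INTER_CUBIC) for i in(a[130:310,210:430],b[180:360,230:450])]))
E
```

```text
6.55 [0.58202238 0.13541276 0.34650222] [ 0.81875794 -0.08736221  0.39555556]
```

View pics/c4.png

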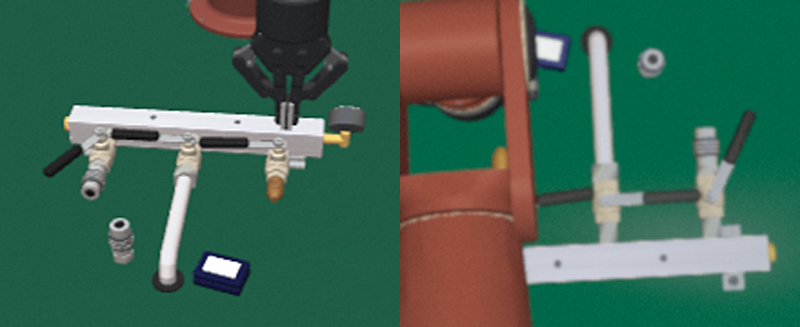

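The supply lever now lies across toward the tool valve (right half, (605,200)→(700,195)), and the tool lever and vent lever look unchanged. I'll measure the angles.

```bash
python3 - <<'E'
from h import *
T=sleeves("top",cv2.imread("pics/t4.png"),(353,232,430,300))
for t in T:
    P=[plane("top",p,.074) for p in t[:3]];d=P[2]-P[1];print(t[3],P[0],np.linalg.norm(d),np.arctan2(d[1],d[0]))
for a,off in((-1.41,-36),):
    print(side('v',a,66,off),shift([*side('v',a,66,off),.30],4))
E
```

```text
208 [ 0.4933091  -0.07490669  0.074     ] 0.06155266694402648 1.6497527140645443
239 [ 0.56335537 -0.1514095   0.074     ] 0.0644966151824492 2.7320608538511078
[0.45353128 0.04608764] ([-134.4, 78.6, 46.6], 0.1)
```

The supply lever is at -1.49 rad in world terms, against a bar yaw of 0.077, so it is at its stop. The tool lever hasn't moved. Next is the vent.

{"name": "step_arm", "arguments": {
  "commands": [
    [0,[-50,30,0],0],
    [0,[-100,60,20],0],
    [0,[-134,79,46],0],
    [0,[-134,79,46],0],
    [0,[-134,79,46],0]
  ]
}}

```text
t: 7.28
tool_pos: [0.4543, 0.044, 0.3016]
tool_rot: [3.139, 0.106, 0.002]
contact_force: [0.3, 0.8, 0.5]
opening: -0.0001
grip_force: 0.0
```

```bash
python3 - <<'E'
from h import *
o=monitor.get_obs();print(o['t'],o['tool_pos'],o['contact_force'])
PV['v'][:]=.4784,.1165
for a,off in((-1.41,-36),(-1.41,-22),(-1.25,-21),(-1.1,-21),(-.95,-21),(-.8,-21),(-.65,-21),(-.5,-21),(-.35,-21),(-.2,-21),(-.1,-20),(0,-20),(.077,-20),(.077,-17)):
    print(a,off,shift([*side('v',a,66,off),.229],4))
E
```

```text
7.275 [0.45425719 0.0439596  0.30158931] [0.34236808 0.83643513 0.51315369]
-1.41 -36 ([-0.8, -1.7, 72.6], -0.1)
-1.41 -22 ([13.1, -3.0, 72.6], -0.1)
-1.25 -21 ([25.1, -1.6, 72.6], -0.1)
-1.1 -21 ([35.5, -1.9, 72.6], -0.1)
-0.95 -21 ([45.7, -3.6, 72.7], -0.1)
-0.8 -21 ([55.5, -6.9, 72.7], -0.1)
-0.65 -21 ([64.8, -11.6, 72.7], -0.1)
-0.5 -21 ([73.2, -17.6, 72.7], -0.1)
-0.35 -21 ([80.7, -24.9, 72.7], -0.1)
-0.2 -21 ([87.0, -33.1, 72.7], -0.1)
-0.1 -20 ([90.6, -40.1, 72.7], -0.1)
0 -20 ([93.4, -46.4, 72.7], -0.1)
0.077 -20 ([95.0, -51.4, 72.7], -0.1)
0.077 -17 ([95.0, -54.4, 72.7], -0.1)
```

{"name": "step_arm", "arguments": {
  "commands": [
    [0,[-1,-2,40],0],
    [0,[-1,-2,65],0],
    [0,[-1,-2,73],0],
    [0,[-1,-2,73],0],
    [0,[6,-2,73],0],
    [0,[13,-2,73],0],
    [0,[19,-2,73],0],
    [0,[25,-2,73],0],
    [0,[25,-2,73],0]
  ]
}}

```text
t: 8.4
tool_pos: [0.4787, 0.0487, 0.2276]
tool_rot: [-3.14, -0.109, 0.002]
contact_force: [-3.0, 0.0, 2.3]
opening: -0.0001
grip_force: 1.4
```

{"name": "step_arm", "arguments": {
  "commands": [
    [0,[10,0,0],0],
    [0,[21,-2,0],0],
    [0,[31,-5,0],0],
    [0,[40,-10,0],0],
    [0,[48,-16,0],0],
    [0,[56,-23,0],0],
    [0,[62,-31,0],0],
    [0,[66,-38,0],0],
    [0,[68,-44,0],0],
    [0,[70,-48,0],0],
    [0,[70,-48,0],0]
  ]
}}

```text
t: 9.78
tool_pos: [0.5448, 0.101, 0.2269]
tool_rot: [3.138, 0.109, -0.002]
contact_force: [-2.7, -3.2, -1.9]
opening: -0.0001
grip_force: 1.8
```

{"name": "step_arm", "arguments": {
  "commands": [
    [0,[0,-2,0],0],
    [0,[0,-3,0],0],
    [0,[0,-5,0],0],
    [0,[0,-5,0],0],
    [0,[0,-5,0],0]
  ]
}}

```text
t: 10.4
tool_pos: [0.5448, 0.1034, 0.227]
tool_rot: [3.131, 0.109, -0.002]
contact_force: [-1.3, -16.9, -2.4]
opening: -0.0
grip_force: 8.5
```

The vent lever is on its stop (17 N). I'll retreat sideways, lift clear and check.

{"name": "step_arm", "arguments": {
  "commands": [
    [0,[0,10,0],0],
    [0,[0,30,0],0],
    [0,[0,30,-60],0],
    [0,[0,30,-120],0],
    [0,[-20,90,-150],0],
    [0,[-20,150,-150],0],
    [0,[-20,210,-150],0],
    [0,[-20,270,-150],0],
    [0,[-20,300,-150],0],
    [0,[-20,300,-150],0],
    [0,[-20,300,-150],0]
  ]
}}

```text
t: 11.78
tool_pos: [0.5454, -0.1941, 0.3778]
tool_rot: [-3.139, -0.108, -0.001]
contact_force: [-1.4, 0.6, 0.6]
opening: 0.0004
grip_force: 0.0
```

```bash
python3 - <<'E'
from h import *
o=monitor.get_obs();print(o['t'],o['tool_pos'],o['contact_force'])
b=eyes.get_image("top")[:,:,::-1];a=eyes.get_image("scene")[:,:,::-1]
cv2.imwrite("pics/t5.png",b)
cv2.imwrite("pics/c5.png",np.hstack([cv2.resize(i,(400,327),interpolation=cv2.INTER_CUBIC) for i in(a[130:310,210:430],b[180:360,230:450])]))
for t in sleeves("top",cv2.imread("pics/t5.png"),(270,232,430,300)):
    P=[plane("top",p,.074) for p in t[:3]];d=P[2]-P[1];print(t[3],P[0],np.linalg.norm(d),np.arctan2(d[1],d[0]))
E
```

```text
11.775 [ 0.54541838 -0.19410606  0.37778182] [-1.36880074  0.6311747   0.56825465]
208 [ 0.49324572 -0.0750938   0.074     ] 0.06150723542602318 1.64231974034396
120 [ 0.48970568 -0.16997719  0.074     ] 0.049393060953256046 2.8013324976318783
221 [0.55144829 0.12197168 0.074     ] 0.0639275109737859 -3.087107048170532
237 [ 0.56331995 -0.15146355  0.074     ] 0.06449544364834883 2.731731943524133
```

View pics/c5.png

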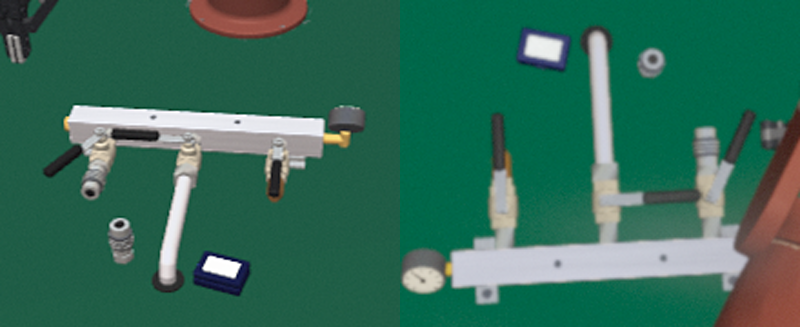

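The vent lever now lies over its silencer, about 0.02 rad from in line. The supply lever is square across its pipe. The tool lever and the loose things are where they were, and the arm is clear. I'll hand it in.

```bash
python3 -c "
from station import finish_job
print(finish_job())"
```

```text
the job is handed in; nothing more can be done
None
```

I pushed the supply lever fully shut, then the vent lever fully open, and handed the job in at about 12 s. The last pictures show the third lever and the loose things in view unmoved; `finish_job` returned no verdict.

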